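# Bring the tall spool clamp round and stand it in the tray

### The job

A glue-up is being prepared on the guitar maker's bench. Turn the revolving stand until the tall spool clamp stands at the brass pointer on the stand's base, then lift the clamp out there and stand it upright inside the low, empty wooden tray.

Things in the scene. Friction and masses are not known exactly. Their poses are not given: they have to be found in the camera images.
- tall_clamp_center (a point): Tall spool clamp: two pale-wood spools of 40 mm diameter drawn together, thin cork between, brass wing nut on top (30 mm wide); a 40 mm cylinder up to 80 mm, 96 mm high in all; 0.14 kg. Point: on its axis, 48 mm above its foot; z up. Loose in a pocket of the stand. A short clamp of the same make (60 mm high), a white bottle, an amber jar and a cork block stand in other pockets: not wanted.
- grip (a point): Centre of the dark-wood grip bar on the axis of the revolving disc, 148 mm above the bench: 50 mm long (x), 18 wide (y), 36 high, fixed to the disc. The disc (316 mm across, top 38 mm above the bench) turns either way about the vertical with slight drag (0.1 to 0.3 N m) and stays where left; the things in its pockets ride along, up to 134 mm above the bench; turn it steadily or they tip.
- stand: Fixed round dark-steel base under the disc, 380 mm across; origin on the axis, at bench level. Its brass pointer (diamond-shaped, 28 mm across, top 40 mm up) stands just outside the disc, 174 mm from the axis along the base's -x, on the robot's side. Disc pockets: six, 60 degrees apart, centres 120 mm from the axis, floor 38 mm above the bench, lips 20 mm high, 3 mm play round the clamp.
- tray: Low open wooden tray, 130 x 130 mm outside, walls 6 mm thick and 22 mm high, floor 6 mm thick, empty, fixed to the bench. Origin at the centre of its underside, at bench level; z up, x and y along its sides.
Not all that is in view belongs to the job. Leave any turquoise look-alike of the part that bears tall_clamp_center alone.

How it is judged:
On the way, in this order (a step that is already met when the one before it is completed fails the run):
1. the stand has been turned so that the tall clamp, still standing in its pocket, is at the pointer (within 15 degrees of it, seen from the axis) and at rest (y of tall_clamp_center in the frame of stand between -0.031 and 0.031 m and x of tall_clamp_center in the frame of stand between -0.15 and -0.09 m and z of tall_clamp_center in the frame of stand between 0.07 and 0.095 m and angle between tall_clamp_center's own z axis and vertical below 0.2 rad and linear speed of tall_clamp below 0.03 m/s), for 0.3 s.
2. the clamp is lifted out of its pocket there, 25 mm or more, near the pointer (y of tall_clamp_center in the frame of stand between -0.05 and 0.05 m and x of tall_clamp_center in the frame of stand between -0.19 and -0.05 m and z of tall_clamp_center in the frame of stand above 0.11 m).
At the end, for the whole second after the job is handed in: The tall spool clamp stands on the floor of the tray, anywhere inside its walls, foot down, upright within 10 degrees, at rest and released (x of tall_clamp_center in the frame of tray between -0.05 and 0.05 m and y of tall_clamp_center in the frame of tray between -0.05 and 0.05 m and z of tall_clamp_center in the frame of tray between 0.046 and 0.062 m and angle between tall_clamp_center's own z axis and vertical below 0.17 rad and linear speed of tall_clamp below 0.02 m/s); the robot touches nothing.
It also fails if it takes over 54 s, if anything falls off the work surface, if the arm or the gripper's body presses on something with over 40 N, if the wrist force passes 120 N, or if a joint passes its speed limit or range.

### The arm

A 7-joint arm with a two-finger parallel gripper is mounted at the origin on the work surface. World frame = base frame: x ahead of the robot, y to its left, z up, the work surface at z = 0. Lengths are in m, angles in rad, forces in N, time in s.
With the tool pointing down it reaches from about 0.425 to 0.925 m from the base axis. Payload 6.8 kg.
Tool frame: the origin (TCP) lies midway between the tips of the shut fingers; the grasp point (between the pads) lies 19 mm behind it; x points along the fingers, y is the direction in which the jaws open and shut, and the axes are right-handed (so a half turn about x gives the same grasp; the last joint's range is limited). The gripper opens to 85 mm and grips with 20 to 120 N. Pads are 22 mm wide; open, the fingers measure 114 mm over their backs; the gripper's body (76 mm by 85 mm) begins 54 mm behind the grasp point. The pads swing forward as they close: fully open they stand 13 mm farther back than shut.
Start: joints at [1.152, 0.477, 0.022, 1.555, -0.011, 1.109, -0.083], TCP at [0.206, -0.643, 0.231] pointing down, gripper open.
Joint ranges: [-2.96, 2.96], [-0.34, 2.1], [-1.41, 1.46], [0.24, 2.44], [-1.37, 4.51], [0.17, 1.92], [-2.96, 2.96]. Speed limits (rad/s): [2.39, 2.39, 3.14, 3.14, 3.14, 3.14, 3.14].

### API

Orientations are given as a rotation vector (axis times angle).
In Python, from bench import r gives the robot as it stands.
- The arm moves only by the tool carry_out, never from a script. Its argument "targets" is one flat list of numbers, 7 for each row, row after row: the finger opening in m, from 0 to 0.0854, then the shift along the tool's x, y, z in m, then the turn, a rotation vector about the tool's x, y, z in units of 5 degrees (1.0 is 5 degrees). A call has 1 to 12 rows; each row is the pose to reach, as a shift and turn from the pose measured when the call began, along the tool's axes at that moment; what a row does not reach only later rows make up. A row lasts 1/8 s, in which the tool goes at most 62.5 mm and 10.7 degrees, less where a joint would pass 70% of its speed; a pose out of reach is approached as far as the arm can. A call with a gripper value outside its range is refused whole. The fingers move at their own pace and stop on an object; "squeeze" is the grip in N (left out, the last holds). Time passes only in rows, so rows that repeat a pose let the fingers close. It gives the time, the measured TCP pose, the force and the opening at its end, in the units of the state.
- r.get_obs(): the state, without advancing time (a new reading comes with each control period).
- r.grab_frame(name): name is "scene" or "top" or "wrist"; returns the picture (480x640x3 uint8, blue, green, red); there is no depth.
- r.camera_info(name): a dict with "fx", "fy", "cx", "cy" (pixels), "xyz" and "orientation" of the camera in the world. Camera axes: x right, y up, looking along -z (the intrinsics and any distortion apply to the point x, -y, -z); pixel columns grow to the right and rows downward; lengths in m; the calibration is good to about 2 mm. The wrist camera is an equidistant fisheye: a pixel r from the principal point sees the ray r / f radians off the axis. A picture is of the moment at which its call begins: read the wrist's pose just before it. camera_info takes no time and is no camera call; for the wrist camera it gives the pose at the moment of the call.
- r.hand_in(): hands the job in, once; it reports no verdict.
The state is a dict: "clock": time; "joints": joint angles; "qvel": joint speeds; "tau": joint torques, N m; "tcp_pos": TCP position; "orientation": TCP orientation; "contact_force": force on the tool from outside, world axes, zero at the start; "moment": the same for the moment, N m; "grip_width": finger opening in m.
Only numpy, scipy, OpenCV 4.12 (cv2) and the standard library are available. Lean on these libraries where they do the work, as an engineer would, in place of code of your own. Each camera call takes 0.05 s, during which the arm holds its last target. There are 200 camera calls.

## Working session

There is one attempt and no reset: what is moved stays moved. The work goes in short steps, Python scripts to look and compute and a tool call to move; the robot and the scene stay as the last step left them, time stands still between calls to the robot, and variables do not carry over. Pictures are saved under pics/ and viewed, about 8 in all and at most 12, crops included, and the job is handed in when it is done.

Besides the shell and the picture viewer there is one more tool, called by a JSON object that holds its "method" and its "body". carry_out: Moves the arm, as the interface text tells. Its arguments: {"type":"object","properties":{"targets":{"type":"array","items":{"type":"number"}},"squeeze":{"type":"number"}},"required":["targets"]}

```bash
mkdir -p pics; ls; python3 - <<'E'
from bench import r
import cv2
o=r.get_obs()
for k in o: print(k,o[k])
for n in("scene","top","wrist"):
    print(n,r.camera_info(n)); 
for n in("scene","top"):
    cv2.imwrite(f"pics/{n}0.png",r.grab_frame(n))
E
```

```text
pics
clock 0.0
joints [ 1.15190286  0.47780985  0.02233562  1.55646951 -0.01151519  1.10928561
 -0.08309233]
qvel [ 4.06366725e-04  7.83745720e-05 -5.63015153e-04  2.86432116e-04
 -5.89523527e-04 -9.21783181e-04  3.27011064e-04]
tau [ 4.67175892e-05 -5.96448183e+01  1.60749178e+00 -2.81196660e+01
  1.22949597e-02  9.08097922e-03 -1.19011710e-05]
tcp_pos [ 0.20623318 -0.64209393  0.23031147]
orientation [ 2.05411362  0.32376122 -2.05495714]
contact_force [ 0.33925618 -0.61607515  0.19603909]
moment [-0.02730914  0.02170903 -0.03551682]
grip_width 0.0852113392595662
scene {'fx': 437.70358663245895, 'fy': 437.70358663245895, 'cx': 324.1947276614179, 'cy': 237.61022470991483, 'xyz': array([ 0.87188243, -0.30444373,  0.82874317]), 'orientation': array([0.62076565, 0.29078541, 0.85625266])}
top {'fx': 465.4358651956384, 'fy': 465.4358651956384, 'cx': 317.1965812929029, 'cy': 248.00354529199706, 'xyz': array([0.2744999 , 0.03650669, 1.07051909]), 'orientation': array([ 0.17155108, -0.17694088, -1.63353797])}
wrist {'fx': 371.64829954431775, 'fy': 371.64829954431775, 'cx': 317.159037569581, 'cy': 236.61804609345847, 'xyz': array([ 0.27441245, -0.61938736,  0.37174991]), 'orientation': array([-0.24743349,  0.18316708, -1.25079398])}
```

View pics/scene0.png

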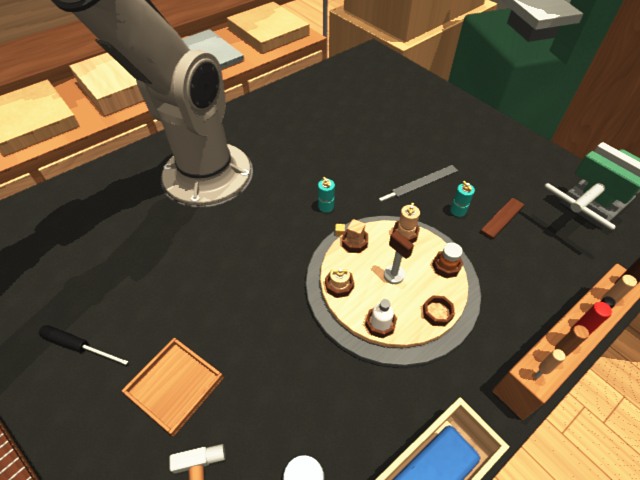

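View pics/top0.png

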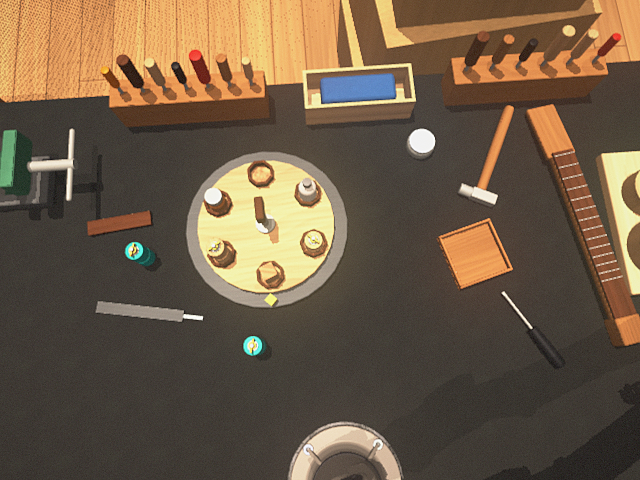

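The top view shows the axis at about (265,225), the pointer at (271,299) and the tray at (475,253). Candidates for the tall clamp:
- top (217,247) / scene (409,222): stands tall, pale, brass nut
- top (313,242) / scene (340,280): pale, but low, so the short clamp
- top (137,253) and (253,346): turquoise look-alikes on the bench

The first fits the description. I'll confirm it in a crop while measuring.

```bash
cat > h.py <<'E'
import numpy as np,cv2
from scipy.spatial.transform import Rotation as R
from bench import r
def ray(info,uv,fish=False):
    uv=np.atleast_2d(np.array(uv,float))
    x=(uv[:,0]-info['cx'])/info['fx'];y=(uv[:,1]-info['cy'])/info['fy']
    if fish:
        t=np.hypot(x,y);s=np.where(t>1e-9,np.sin(t)/np.maximum(t,1e-9),1)
        d=np.c_[x*s,-y*s,-np.cos(t)]
    else: d=np.c_[x,-y,-np.ones_like(x)]
    return np.array(info['xyz']),R.from_rotvec(info['orientation']).apply(d)
def onz(info,uv,z,fish=False):
    c,d=ray(info,uv,fish);return c+d*((z-c[2])/d[:,2])[:,None]
def two(i1,p1,i2,p2):
    c1,d1=ray(i1,p1);c2,d2=ray(i2,p2);d1=d1[0];d2=d2[0]
    s=np.linalg.lstsq(np.c_[d1,-d2],c2-c1,rcond=None)[0]
    a=c1+d1*s[0];b=c2+d2*s[1];return (a+b)/2,np.linalg.norm(a-b)
E
python3 - <<'E'
from h import *
np.set_printoptions(precision=4,suppress=True)
T=r.camera_info("top");S=r.camera_info("scene")
t=cv2.imread("pics/top0.png");s=cv2.imread("pics/scene0.png")
for n,im,I,roi in(("top",t,T,(180,145,355,310)),("scene",s,S,(300,205,490,365))):
    hsv=cv2.cvtColor(im,cv2.COLOR_BGR2HSV)
    x0,y0,x1,y1=roi
    # pale disc
    m=cv2.inRange(hsv,(8,50,120),(35,200,255));k=np.zeros_like(m);k[y0:y1,x0:x1]=m[y0:y1,x0:x1]
    # pointer: yellow saturated
    py=cv2.inRange(hsv,(22,150,120),(32,255,255))
    q,l,st,ce=cv2.connectedComponentsWithStats(py)
    for i in range(1,q):
        if st[i,4]>25: print(n,"yel",ce[i],st[i,4],onz(I,ce[i],.04)[0])
    m2=k if n=="top" else k
    c=max(cv2.findContours(m2,0,2)[0],key=cv2.contourArea)
    P=onz(I,cv2.convexHull(c)[:,0],.038)[:,:2]
    (cx,cy),rad=cv2.minEnclosingCircle(P.astype(np.float32));
    A=np.c_[2*P,np.ones(len(P))];v=np.linalg.lstsq(A,(P**2).sum(1),rcond=None)[0]
    print(n,"disc",cx,cy,rad,"fit",v[:2],np.sqrt(v[2]+v[:2]@v[:2]))
    # tray
    roi=(430,210,520,295) if n=="top" else (115,335,230,435)
    x0,y0,x1,y1=roi
    m=cv2.inRange(hsv,(4,70,70),(25,255,255));k=np.zeros_like(m);k[y0:y1,x0:x1]=m[y0:y1,x0:x1]
    c=max(cv2.findContours(k,0,2)[0],key=cv2.contourArea)
    b=cv2.boxPoints(cv2.minAreaRect(c));h=cv2.approxPolyDP(cv2.convexHull(c),4,True)[:,0]
    W=onz(I,h,.022);print(n,"tray",h.tolist(),W[:,:2],W[:,:2].mean(0),np.linalg.norm(np.diff(W,axis=0),axis=1))
a=cv2.resize(t[145:310,180:355],None,fx=3.4,fy=3.4,interpolation=2);b=cv2.resize(s[170:365,300:490],None,fx=2.8,fy=2.8,interpolation=2)
cv2.imwrite("pics/c1.png",cv2.resize(a,(390,368)) if 0 else a);
H=max(a.shape[0],b.shape[0]);a=cv2.resize(t[145:310,180:355],(420,396),interpolation=2);b=cv2.resize(s[200:365,325:485],(380,392),interpolation=2)
o=np.zeros((396,800,3),np.uint8);o[:,:420]=a;o[:392,420:]=b;cv2.imwrite("pics/c1.png",o)
E
```

```text
top disc 0.5555838942527771 0.13934805989265442 0.17478807270526886 fit [0.5665 0.1391] 0.16070056770101096
top tray [[513, 210], [519, 217], [519, 294], [442, 294], [435, 289], [431, 234], [448, 213]] [[ 0.5673 -0.44  ]
 [ 0.5493 -0.4513]
 [ 0.3704 -0.4217]
 [ 0.3826 -0.2488]
 [ 0.3949 -0.2344]
 [ 0.5231 -0.2412]
 [ 0.5708 -0.2871]] [ 0.4798 -0.3321] [0.0211 0.1813 0.1734 0.0189 0.1283 0.0662]
scene disc 0.5523616075515747 0.16052284836769104 0.18982389569282532 fit [0.5518 0.1535] 0.1731292997398742
scene tray [[175, 337], [223, 378], [170, 434], [121, 390]] [[ 0.3927 -0.2921]
 [ 0.5241 -0.2611]
 [ 0.5516 -0.3834]
 [ 0.4257 -0.4181]] [ 0.4735 -0.3387] [0.1349 0.1253 0.1305]
```

View pics/c1.png

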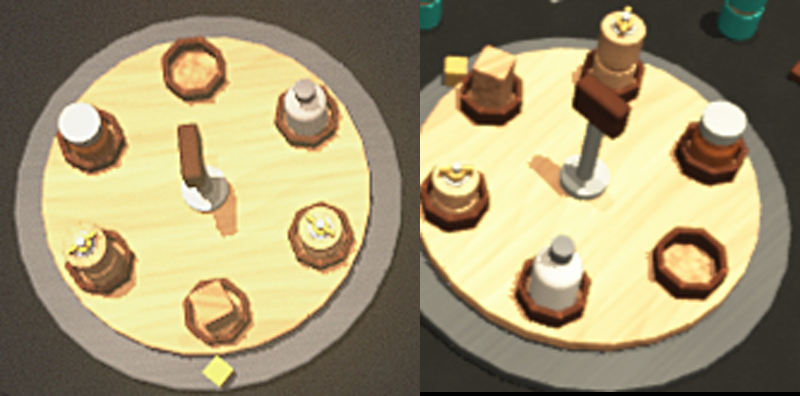

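The crop confirms that the tall pale two-spool clamp with the wing nut is at top (215,246) and scene (410,215), about 60° from the pointer. The short clamp is at top (313,239) and the cork block sits by the pointer. Next I'll measure the axis, bar and pointer.

```bash
python3 - <<'E'
from h import *
np.set_printoptions(precision=4,suppress=True)
T=r.camera_info("top");S=r.camera_info("scene")
t=cv2.imread("pics/top0.png");s=cv2.imread("pics/scene0.png")
res={}
def big(m):
    return max(cv2.findContours(m,0,1)[0],key=cv2.contourArea)
for n,im,I,pc,bc in(("top",t,T,(271,300),(259,209)),("scene",s,S,(340,229),(402,244))):
    hsv=cv2.cvtColor(im,cv2.COLOR_BGR2HSV)
    print(n,"hsv ptr",hsv[pc[1],pc[0]],"bar",hsv[bc[1],bc[0]])
    k=np.zeros(hsv.shape[:2],np.uint8);cv2.circle(k,pc,9,255,-1)
    m=cv2.inRange(hsv,(18,110,60),(40,255,255))&k
    M=cv2.moments(m,True);c=(M['m10']/M['m00'],M['m01']/M['m00']);print(" ptr",c,M['m00'],onz(I,c,.04)[0])
    # disc: pixels with strong brightness+sat, kept within 0.17 of the rough axis, fitted by its outline
    m=cv2.inRange(hsv,(10,60,150),(32,255,255));m=cv2.morphologyEx(m,2,np.ones((3,3)))
    vv,uu=np.nonzero(m);P=onz(I,np.c_[uu,vv],.038)[:,:2];rel=P-[.55,.146]
    ang=np.degrees(np.arctan2(rel[:,1],rel[:,0]));rad=np.hypot(*rel.T)
    ok=rad<.178;E=[]
    for a in range(-180,180,4):
        j=np.nonzero(ok&(abs(ang-a)<2))[0]
        if len(j) and abs(abs(a)-180)>14: E.append(P[j[np.argmax(rad[j])]])
    E=np.array(E)
    for _ in range(6):
        v=np.linalg.lstsq(np.c_[2*E,np.ones(len(E))],(E**2).sum(1),rcond=None)[0];Rr=np.sqrt(v[2]+v[:2]@v[:2])
        e=abs(np.hypot(*(E-v[:2]).T)-Rr);E=E[e<max(.004,2*np.median(e))]
    print(" disc",v[:2],Rr,len(E))
    k[:]=0;cv2.circle(k,bc,18 if n=='top' else 17,255,-1)
    m=cv2.inRange(hsv,(0,90,20),(14,255,130))&k
    c=big(m);print(" bar",cv2.contourArea(c),cv2.minAreaRect(c),cv2.approxPolyDP(cv2.convexHull(c),1.5,True)[:,0].tolist())
    print(hsv[bc[1]-16:bc[1]+17:2,bc[0]-14:bc[0]+15:2,2])
E
```

```text
top hsv ptr [ 30 114 243] bar [ 13 150 161]
 ptr (270.59302325581393, 299.30232558139534) 86.0 [0.3956 0.136  0.04  ]
 disc [0.5698 0.14  ] 0.15753927572318976 76
 bar 0.0 ((256.0, 218.0), (0.0, 0.0), 0.0) [[256, 218]]
[[244 244 244 244 244 243 244 244 244 244 244 243 244 244 243]
 [243 244 244 244 245 248 251 246 245 245 244 244 243 243 244]
 [244 244 244 244 247 167 131 135 116 253 244 244 244 244 244]
 [244 244 244 244 247 147 151 158 115 236 244 244 244 244 244]
 [244 244 243 244 249 145 159 158 133 167 248 244 244 244 244]
 [243 244 244 245 250 135 153 154 147 109 252 244 244 244 244]
 [244 244 244 244 247 136 157 158 151  98 254 244 244 244 244]
 [244 244 244 244 247 136 162 161 154  82 255 244 244 244 244]
 [244 244 244 244 249 127 157 161 158  83 255 244 244 243 244]
 [244 244 243 244 248 136 161 158 157 100 248 244 244 245 244]
 [244 243 244 244 248 160 160 156 160 108 219 245 244 244 244]
 [244 243 244 244 247 165 167 161 159 126 145 250 245 244 244]
 [243 244 244 244 246 183 162 157 151 127  96 255 250 249 247]
 [243 244 244 244 244 250 106 109 104  94 104 130 137 154 185]
[... 908 characters left out ...]
3  79]
 [255  66  35  37  63 110 131 136 132 131 101  50  44  40 160]
 [254  35  36  37  36  48  98 129 136 132 130 108  65 234 255]
 [252  31  36  37  36  35  41  89 123 134 134 130 141 255 253]
 [255 174  36  40  38  37  35  37  74 115 134 127 109 248 253]
 [253 255 219  48  39  40  37  34  34  61 106  96  92 255 253]
 [253 253 255 254  54  42  41  41  36  35  44  42 166 255 253]
 [253 253 253 254  79  52  41  42  41  39  42  44 224 254 253]
 [253 253 254 252  82  94  59  41  42  42  47  69 255 253 253]
 [253 253 254 225  85  96  92 104  44  41  55 236 255 253 253]
 [253 253 255 143  91  95  95 253 253 152 255 255 253 253 253]
 [253 253 255  99  92  93 116 255 254 254 253 253 253 253 253]]
```

```bash
cat >> h.py <<'E'
np.set_printoptions(precision=4,suppress=True)
AX=np.array([.569,.139])
def pose():
    o=r.get_obs();return o,np.array(o['tcp_pos']),R.from_rotvec(o['orientation'])
def down(yaw):  # tool x down, tool y at world yaw
    y=np.array([np.cos(yaw),np.sin(yaw),0]);x=np.array([0,0,-1.])
    return R.from_matrix(np.c_[x,y,np.cross(x,y)])
def delta(p,Rt):
    o,p0,R0=pose();return R0.inv().apply(np.array(p)-p0),(R0.inv()*Rt).as_rotvec()/np.radians(5)
E
python3 - <<'E'
from h import *
T=r.camera_info("top");S=r.camera_info("scene")
o,p,R0=pose();print(R0.as_matrix())
print("tool y yaw deg",np.degrees(np.arctan2(*R0.as_matrix()[[1,0],1])))
t=cv2.imread("pics/top0.png");hsv=cv2.cvtColor(t,cv2.COLOR_BGR2HSV)
k=np.zeros(hsv.shape[:2],np.uint8);k[190:221,250:270]=255
m=cv2.inRange(hsv[...,2],118,190)&k
c=max(cv2.findContours(m,0,1)[0],key=cv2.contourArea)
rc=cv2.minAreaRect(c);print(rc);W=onz(T,cv2.boxPoints(rc),.166)[:,:2];print(W,W.mean(0))
e=np.diff(W,axis=0);print(np.linalg.norm(e,axis=1),np.degrees(np.arctan2(e[:,1],e[:,0])))
for uv,z in(((215.4,246.2),.13),((221.7,254),.05)):
    q=onz(T,uv,z)[0,:2]-AX;print("clamp",q+AX,np.hypot(*q),np.degrees(np.arctan2(q[1],q[0])))
q=onz(S,(409.5,213),.13)[0,:2]-AX;print("clampS",q+AX,np.hypot(*q),np.degrees(np.arctan2(q[1],q[0])))
E
```

```text
[[-0.0006  0.3057 -0.9521]
 [ 0.0016 -0.9521 -0.3057]
 [-1.     -0.0017  0.0001]]
tool y yaw deg -72.19677733766265
((258.3431396484375, 207.832763671875), (22.0207576751709, 8.455970764160156), 86.633544921875)
[[0.5918 0.1487]
 [0.5916 0.1315]
 [0.5448 0.1309]
 [0.545  0.148 ]] [0.5683 0.1398]
[0.0173 0.0468 0.0171] [ -90.5274 -179.3011   89.4472]
clamp [0.5031 0.2363] 0.11752090213742193 124.13290419699841
clamp [0.5035 0.2396] 0.11998095280390562 123.05942678761076
clampS [0.5118 0.2252] 0.10344015232800477 123.57598114034342
```

```bash
python3 - <<'E'
from h import *
print(delta([.5687,.1393,.23],down(np.radians(-87.5))))
E
```

```text
(array([ 0.0014, -0.6332, -0.5841]), array([3.0606, 0.0037, 0.0188]))
```

{"method": "carry_out", "body": {"targets": [0.085,0,-0.02,-0.018,0.2,0,0,0.085,0,-0.06,-0.055,0.4,0,0,0.085,0,-0.1,-0.092,0.7,0,0,0.085,0,-0.145,-0.134,1,0,0,0.085,0,-0.19,-0.175,1.3,0,0,0.085,0,-0.235,-0.217,1.6,0,0,0.085,0,-0.28,-0.258,1.9,0,0,0.085,0,-0.325,-0.3,2.2,0,0,0.085,0,-0.37,-0.341,2.5,0,0,0.085,0,-0.415,-0.383,2.7,0,0,0.085,0,-0.46,-0.424,2.9,0,0,0.085,0,-0.505,-0.466,3.06,0,0]}}

```text
clock: 1.6
tcp_pos: [0.4958, -0.0172, 0.2311]
orientation: [2.2, 0.048, -2.201]
contact_force: [-0.1, -0.6, 0.3]
grip_width: 0.0848
```

```bash
python3 - <<'E'
from h import *
o,p,_=pose();print(o['clock'],p,o['joints']);print(delta([.5687,.1393,.23],down(np.radians(-87.5))))
E
```

```text
1.6 [ 0.4958 -0.0172  0.2311] [ 0.2358  0.2075 -0.3708  1.9532  0.0875  0.9968 -1.7033]
(array([ 0.0013, -0.1532, -0.0795]), array([-0.0093,  0.0068,  0.0144]))
```

{"method": "carry_out", "body": {"targets": [0.085,0,-0.04,-0.021,0,0,0,0.085,0,-0.085,-0.044,0,0,0,0.085,0,-0.125,-0.065,0,0,0,0.085,0,-0.153,-0.0795,0,0,0,0.085,0,-0.153,-0.0795,0,0,0]}}

```text
clock: 2.22
tcp_pos: [0.5686, 0.1421, 0.2308]
orientation: [2.197, 0.055, -2.201]
contact_force: [-0.2, 0.0, -0.2]
grip_width: 0.0851
```

```bash
python3 - <<'E'
from h import *
o,p,_=pose();print(o['clock'],p,o['joints']);print(delta([.5687,.1393,.13],down(np.radians(-87.5))));I=r.camera_info("wrist")
im=r.grab_frame("wrist");cv2.imwrite("pics/w1.png",im);print(I)
import pickle;pickle.dump(I,open("w1.pkl","wb"))
E
```

```text
2.225 [0.5686 0.1421 0.2308] [-0.0141  0.3661 -0.427   1.751   0.1671  1.0611 -2.0217]
(array([ 0.1007,  0.0031, -0.0001]), array([0.0397, 0.0158, 0.0325]))
{'fx': 371.64829954431775, 'fy': 371.64829954431775, 'cx': 317.159037569581, 'cy': 236.61804609345847, 'xyz': array([0.6403, 0.1461, 0.3721]), 'orientation': array([-0.2287,  0.2225, -1.5121])}
```

View pics/w1.png

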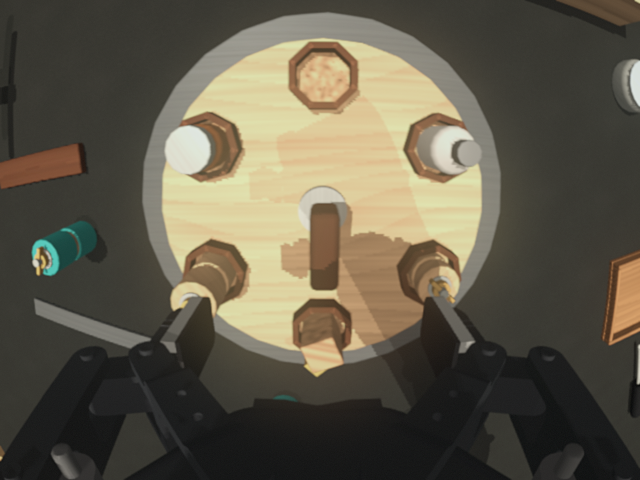

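The wrist view shows the bar at (323,205)–(323,288), midway between the fingers. The empty pocket is at (323,76) and the tall clamp at (205,285). Now I'll get the bar yaw from this view.

```bash
python3 - <<'E'
from h import *
import pickle
I=pickle.load(open("w1.pkl","rb"));im=cv2.imread("pics/w1.png");hsv=cv2.cvtColor(im,cv2.COLOR_BGR2HSV)
k=np.zeros(hsv.shape[:2],np.uint8);k[190:300,300:350]=255
m=cv2.inRange(hsv,(0,60,20),(18,255,135))&k
c=max(cv2.findContours(m,0,1)[0],key=cv2.contourArea);rc=cv2.minAreaRect(c);print(rc)
W=onz(I,cv2.boxPoints(rc),.166,True)[:,:2];print(W,W.mean(0))
e=np.diff(W,axis=0);print(np.linalg.norm(e,axis=1),np.degrees(np.arctan2(e[:,1],e[:,0])))
for uv in((323,74),(205,146),(440,146),(213,272),(429,270)):
    q=onz(I,uv,.056,True)[0,:2];d=q-AX;print("pocket",q,np.hypot(*d),np.degrees(np.arctan2(d[1],d[0])))
E
```

```text
((325.0, 246.0), (86.0, 30.0), 90.0)
[[0.5986 0.1487]
 [0.5994 0.1318]
 [0.5464 0.1283]
 [0.5456 0.1466]] [0.5725 0.1388]
[0.017  0.0531 0.0183] [ -87.2131 -176.2531   92.6289]
pocket [0.6876 0.1443] 0.11876325190575876 2.551892767693381
pocket [0.6237 0.2438] 0.1181836412290021 62.42454012486696
pocket [0.6338 0.0393] 0.11891521348620065 -56.97892239195087
pocket [0.5068 0.239 ] 0.11773115000491086 121.87318897326682
pocket [0.5185 0.0357] 0.11503211209353888 -116.05427042285922
```

{"method": "carry_out", "body": {"targets": [0.085,0.03,0.003,0,0.1,0,0,0.085,0.07,0.003,0,0.1,0,0,0.085,0.099,0.003,0,0.1,0,0,0.085,0.099,0.003,0,0.1,0,0,0.0,0.099,0.003,0,0.1,0,0,0.0,0.099,0.003,0,0.1,0,0,0.0,0.099,0.003,0,0.1,0,0,0.0,0.099,0.003,0,0.1,0,0,0.0,0.099,0.003,0,0.1,0,0,0.0,0.099,0.003,0,0.1,0,0], "squeeze": 50}}

```text
clock: 3.52
tcp_pos: [0.5686, 0.1388, 0.1327]
orientation: [2.204, 0.045, -2.205]
contact_force: [-0.8, 5.3, 6.5]
grip_width: 0.0169
```

```bash
python3 - <<'E'
from h import *
o,p,Ro=pose();print(o['clock'],p,o['joints'],o['contact_force'],o['moment'],o['grip_width']);print(Ro.as_matrix())
E
```

```text
3.525 [0.5686 0.1388 0.1327] [-0.0357  0.4732 -0.3996  1.8428  0.23    0.8705 -2.0785] [-0.7719  5.3433  6.5186] [ 0.5729  0.3187 -0.0964] 0.016919702383156272
[[-0.0004  0.0373 -0.9993]
 [ 0.0031 -0.9993 -0.0373]
 [-1.     -0.0031  0.0003]]
```

{"method": "carry_out", "body": {"targets": [0,0,0,0,-0.15,0,0,0,0,0,0,-0.5,0,0,0,0,0,0,-1.0,0,0,0,0,0,0,-1.6,0,0,0,0,0,0,-2.2,0,0,0,0,0,0,-2.8,0,0,0,0,0,0,-3.4,0,0,0,0,0,0,-4.0,0,0,0,0,0,0,-4.6,0,0,0,0,0,0,-5.2,0,0,0,0,0,0,-5.6,0,0,0,0,0,0,-5.8,0,0]}}

```text
clock: 5.03
tcp_pos: [0.5687, 0.1388, 0.1328]
orientation: [1.916, 0.538, -1.915]
contact_force: [-0.3, 2.5, 2.1]
grip_width: 0.0174
```

```bash
python3 - <<'E'
from h import *
o,p,Ro=pose();print(o['clock'],p,o['joints'],o['contact_force'],o['moment'],o['grip_width']);print(delta([.5687,.139,.1327],down(np.radians(-88+58.3))))
E
```

```text
5.025 [0.5687 0.1388 0.1328] [ 0.051   0.4932 -0.5153  1.8367  0.3012  0.889  -1.6311] [-0.2564  2.5336  2.1034] [ 0.0635  0.0916 -0.1942] 0.017370151285900685
(array([ 0.0001, -0.0002, -0.0002]), array([-5.8214, -0.0237,  0.0285]))
```

{"method": "carry_out", "body": {"targets": [0,0,0,0,-0.15,0,0,0,0,0,0,-0.5,0,0,0,0,0,0,-1.0,0,0,0,0,0,0,-1.6,0,0,0,0,0,0,-2.2,0,0,0,0,0,0,-2.8,0,0,0,0,0,0,-3.4,0,0,0,0,0,0,-4.0,0,0,0,0,0,0,-4.6,0,0,0,0,0,0,-5.2,0,0,0,0,0,0,-5.6,0,0,0,0,0,0,-5.8,0,0]}}

```text
clock: 6.52
tcp_pos: [0.5686, 0.1388, 0.1327]
orientation: [1.582, 0.92, -1.58]
contact_force: [-0.0, 1.7, 2.5]
grip_width: 0.0175
```

{"method": "carry_out", "body": {"targets": [0,0,0,0,0,0,0,0.085,0,0,0,0,0,0,0.085,0,0,0,0,0,0,0.085,0,0,0,0,0,0,0.085,0,0,0,0,0,0,0.085,-0.04,0,0,0,0,0,0.085,-0.09,0,0,0,0,0,0.085,-0.12,0,0,0,0,0,0.085,-0.12,0,0,0,0,0]}}

```text
clock: 7.65
tcp_pos: [0.5701, 0.1391, 0.2555]
orientation: [1.587, 0.918, -1.575]
contact_force: [-0.7, -0.5, 0.1]
grip_width: 0.0852
```

```bash
python3 - <<'E'
from h import *
o,p,Ro=pose();print(o['clock'],p,o['joints'],o['contact_force'],o['grip_width']);I=r.camera_info("wrist")
im=r.grab_frame("wrist");t=r.grab_frame("top");s=r.grab_frame("scene")
cv2.imwrite("pics/t2.png",t);cv2.imwrite("pics/s2.png",s);cv2.imwrite("pics/w2.png",im)
import pickle;pickle.dump(I,open("w2.pkl","wb"))
a=cv2.resize(s[170:370,300:500],(400,400),interpolation=2)
o=np.zeros((400,800,3),np.uint8);o[:,:400]=a;o[:300,400:]=cv2.resize(im,(400,300));cv2.imwrite("pics/c2.png",o)
E
```

```text
7.65 [0.5701 0.1391 0.2555] [ 0.1887  0.3873 -0.6877  1.7134  0.2662  1.1305 -1.0952] [-0.7348 -0.4903  0.1289] 0.08520925911764678
```

View pics/c2.png

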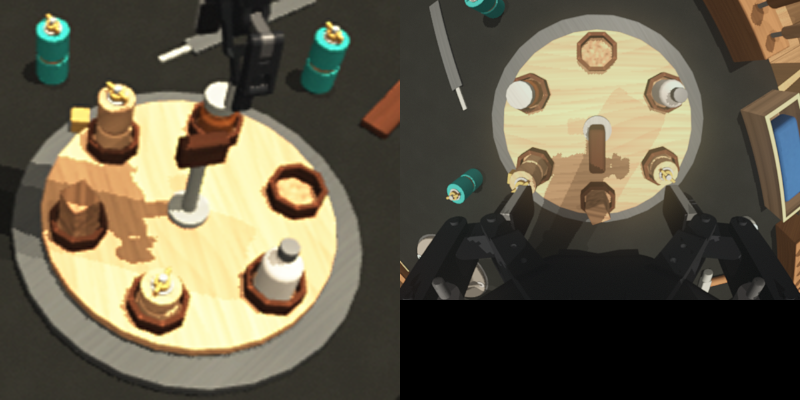

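The scene shows the tall clamp upright beside the pointer: clamp top at scene (358,217), pointer at (340,229). Next I'll compute its position from two views and hover above it.

```bash
python3 - <<'E'
from h import *
import pickle
I=pickle.load(open("w2.pkl","rb"));S=r.camera_info("scene");T=r.camera_info("top")
c1,d1=ray(S,(358,213.5));c2,d2=ray(I,(199,290),True);d1=d1[0];d2=d2[0]
s=np.linalg.lstsq(np.c_[d1,-d2],c2-c1,rcond=None)[0];print("2view",c1+s[0]*d1,c2+s[1]*d2)
print("S z.13",onz(S,(358,213.5),.13)); print("S ptr",onz(S,(339.7,227.2),.04))
print(onz(I,(219,261),.056,True))
# top view pale nut/spool near pointer
im=cv2.imread("pics/t2.png");cv2.imwrite("pics/c3.png",cv2.resize(im[180:320,180:350],None,fx=4,fy=4,interpolation=2))
print(delta([.449,.136,.225],down(np.radians(-31))))
E
```

```text
2view [0.4431 0.1402 0.1282] [0.4557 0.1413 0.1212]
S z.13 [[0.4442 0.1391 0.13  ]]
S ptr [[0.394  0.1347 0.04  ]]
[[0.4583 0.1428 0.056 ]]
(array([ 0.0269, -0.1023,  0.0608]), array([ 0.2484, -0.0139,  0.0346]))
```

{"method": "carry_out", "body": {"targets": [0.085,0,-0.03,0.018,0.25,0,0,0.085,0.005,-0.065,0.039,0.25,0,0,0.085,0.027,-0.103,0.063,0.25,0,0,0.085,0.027,-0.103,0.063,0.25,0,0,0.085,0.027,-0.103,0.063,0.25,0,0]}}

```text
clock: 8.43
tcp_pos: [0.4476, 0.1342, 0.2245]
orientation: [1.596, 0.906, -1.598]
contact_force: [-0.1, 1.1, 0.6]
grip_width: 0.0851
```

```bash
python3 - <<'E'
from h import *
import pickle
o,p,Ro=pose();print(o['clock'],p,o['joints']);I=r.camera_info("wrist")
im=r.grab_frame("wrist");t=r.grab_frame("top");cv2.imwrite("pics/w3.png",im);cv2.imwrite("pics/t3.png",t);pickle.dump(I,open("w3.pkl","wb"))
E
```

```text
8.425 [0.4476 0.1342 0.2245] [ 0.2408  0.2154 -0.7426  2.0015  0.1699  0.988  -1.1259]
```

View pics/w3.png

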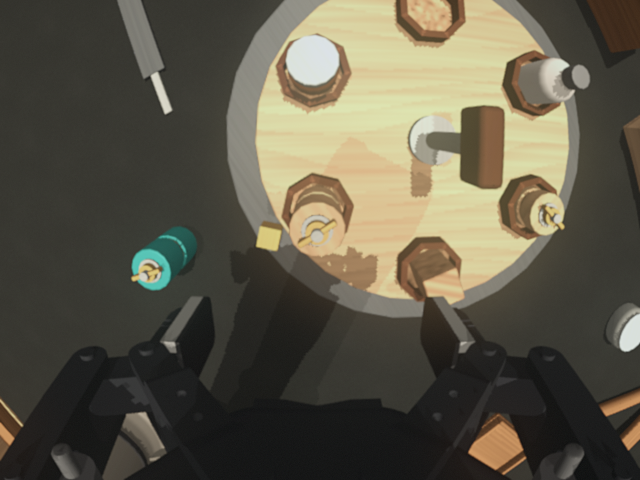

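The tall clamp's spool top is at (317,228), with its pocket at (317,208) and the pointer at (269,236). The clamp stands upright.

```bash
python3 - <<'E'
from h import *
import pickle
I=pickle.load(open("w3.pkl","rb"))
for uv,z in(((318,230),.118),((319,232),.128),((317,206),.056),((269,236),.04)): print(uv,onz(I,uv,z,True)[0])
print(delta([.449,.1375,.225],down(np.radians(-31))),delta([.449,.1375,.078],down(np.radians(-31))))
E
```

```text
(318, 230) [0.449  0.1382 0.118 ]
(319, 232) [0.4503 0.139  0.128 ]
(317, 206) [0.4503 0.1422 0.056 ]
(269, 236) [0.3962 0.1382 0.04  ]
(array([ 0.0001, -0.0011, -0.0027]), array([-0.009 , -0.0264,  0.035 ])) (array([ 0.1471, -0.0006, -0.0023]), array([-0.009 , -0.0264,  0.035 ]))
```

{"method": "carry_out", "body": {"targets": [0.085,0.02,-0.001,-0.003,0,0,0,0.085,0.06,-0.001,-0.003,0,0,0,0.085,0.1,-0.001,-0.003,0,0,0,0.085,0.135,-0.001,-0.003,0,0,0,0.085,0.147,-0.001,-0.003,0,0,0,0.085,0.147,-0.001,-0.003,0,0,0,0.02,0.147,-0.001,-0.003,0,0,0,0.02,0.147,-0.001,-0.003,0,0,0,0.02,0.147,-0.001,-0.003,0,0,0,0.02,0.147,-0.001,-0.003,0,0,0,0.02,0.147,-0.001,-0.003,0,0,0], "squeeze": 45}}

```text
clock: 9.9
tcp_pos: [0.4497, 0.1384, 0.0791]
orientation: [1.599, 0.905, -1.595]
contact_force: [-0.9, -0.6, 5.9]
grip_width: 0.0389
```

```bash
python3 - <<'E'
from h import *
o,p,_=pose();print(p,o['contact_force'],o['moment'],o['grip_width'])
cv2.imwrite("pics/s4.png",cv2.resize(r.grab_frame("scene")[130:330,260:480],None,fx=2.5,fy=2.5,interpolation=2))
E
```

```text
[0.4497 0.1384 0.0791] [-0.9318 -0.5995  5.9043] [-0.1303  0.1857  0.0272] 0.03886689735319385
```

View pics/s4.png

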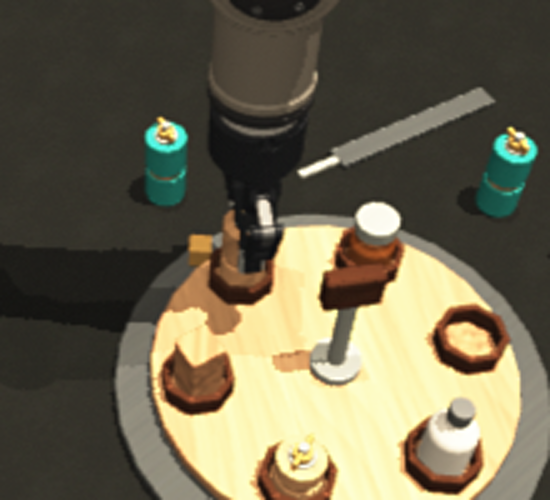

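The clamp is gripped at 38.9 mm width and sits level, so I'll lift it.

{"method": "carry_out", "body": {"targets": [0.02,-0.01,0,0,0,0,0,0.02,-0.03,0,0,0,0,0,0.02,-0.055,0,0,0,0,0,0.02,-0.08,0,0,0,0,0,0.02,-0.105,0,0,0,0,0,0.02,-0.125,0,0,0,0,0,0.02,-0.13,0,0,0,0,0,0.02,-0.13,0,0,0,0,0]}}

```text
clock: 10.95
tcp_pos: [0.4495, 0.1378, 0.2091]
orientation: [1.599, 0.905, -1.595]
contact_force: [-0.0, 0.7, -1.8]
grip_width: 0.0389
```

```bash
python3 - <<'E'
from h import *
o,p,_=pose();print(p,o['contact_force'],o['moment'],o['grip_width'],o['joints'])
print(delta([.4735,-.3385,.205],down(np.radians(-76.5))))
print(delta([.4735,-.3385,.205],down(np.radians(-31))))
E
```

```text
[0.4495 0.1378 0.2091] [-0.0162  0.7463 -1.8071] [-0.0388 -0.0395 -0.0393] 0.03889245668591932 [ 0.2328  0.2417 -0.7485  2.0148  0.1976  0.9552 -1.1579]
(array([0.0025, 0.2663, 0.3956]), array([ 9.0876, -0.029 ,  0.0268]))
(array([0.0025, 0.2663, 0.3956]), array([-0.0124, -0.0361,  0.0132]))
```

{"method": "carry_out", "body": {"targets": [0.02,0,0.008,0.012,0,0,0,0.02,0,0.027,0.04,0,0,0,0.02,0,0.051,0.075,0,0,0,0.02,0,0.077,0.115,0,0,0,0.02,0,0.104,0.154,0,0,0,0.02,0,0.13,0.194,0,0,0,0.02,0,0.157,0.233,0,0,0,0.02,0,0.184,0.273,0,0,0,0.02,0,0.21,0.313,0,0,0,0.02,0,0.234,0.348,0,0,0,0.02,0,0.256,0.38,0,0,0,0.02,0,0.266,0.396,0,0,0]}}

```text
clock: 12.45
tcp_pos: [0.4713, -0.3416, 0.2062]
orientation: [1.6, 0.904, -1.599]
contact_force: [-0.4, 0.7, -1.8]
grip_width: 0.0388
```

{"method": "carry_out", "body": {"targets": [0.02,0,0,0,0,0,0,0.02,0,0,0,0,0,0]}}

```text
clock: 12.7
tcp_pos: [0.4711, -0.34, 0.2057]
orientation: [1.6, 0.907, -1.599]
contact_force: [0.1, 0.7, -1.1]
grip_width: 0.0387
```

```bash
python3 - <<'E'
from h import *
o,p,_=pose();print(p,o['contact_force'],o['grip_width'],o['joints'])
I=r.camera_info("wrist");im=r.grab_frame("wrist");cv2.imwrite("pics/w5.png",im)
hsv=cv2.cvtColor(im,cv2.COLOR_BGR2HSV)
print(delta([.4735,-.3385,.05],down(np.radians(-31))))
import pickle;pickle.dump(I,open("w5.pkl","wb"))
E
```

```text
[ 0.4711 -0.34    0.2057] [ 0.1222  0.7124 -1.1414] 0.03865029732910832 [ 0.8814  0.3909 -0.4615  1.7839  0.1964  1.0175 -0.1987]
(array([ 0.156 ,  0.0018, -0.0017]), array([-0.0275, -0.0363,  0.0474]))
```

View pics/w5.png

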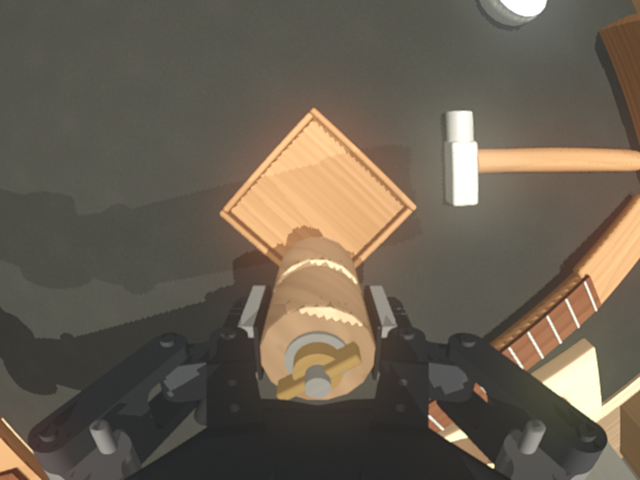

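The wrist view shows the clamp held upright, with tray corners at (221,214), (415,207) and (312,110). I'll check the tray centre from the diagonal.

```bash
python3 - <<'E'
from h import *
import pickle
I=pickle.load(open("w5.pkl","rb"));W=onz(I,[(221,214),(415,207),(312,110)],.022,True);print(W,(W[0]+W[1])/2,np.linalg.norm(W[0]-W[1]),np.linalg.norm(W[0]-W[2]),np.linalg.norm(W[1]-W[2]))
E
```

```text
[[ 0.393  -0.2945  0.022 ]
 [ 0.5485 -0.3807  0.022 ]
 [ 0.5124 -0.2593  0.022 ]] [ 0.4707 -0.3376  0.022 ] 0.1777999966849286 0.12450021182753299 0.12664808161876073
```

{"method": "carry_out", "body": {"targets": [0.02,0.02,0.001,-0.001,0,0,0,0.02,0.055,0.001,-0.001,0,0,0,0.02,0.09,0.001,-0.001,0,0,0,0.02,0.12,0.001,-0.001,0,0,0,0.02,0.14,0.001,-0.001,0,0,0,0.02,0.15,0.001,-0.001,0,0,0,0.02,0.155,0.001,-0.001,0,0,0,0.02,0.157,0.001,-0.001,0,0,0,0.02,0.158,0.001,-0.001,0,0,0,0.02,0.158,0.001,-0.001,0,0,0]}}

```text
clock: 14.0
tcp_pos: [0.4727, -0.3389, 0.0485]
orientation: [1.599, 0.906, -1.598]
contact_force: [-0.4, -0.6, -1.2]
grip_width: 0.0389
```

{"method": "carry_out", "body": {"targets": [0.02,0.0007,0,0,0,0,0,0.02,0.0014,0,0,0,0,0,0.02,0.002,0,0,0,0,0,0.02,0.002,0,0,0,0,0]}}

```text
clock: 14.5
tcp_pos: [0.4728, -0.339, 0.0472]
orientation: [1.599, 0.905, -1.598]
contact_force: [-1.8, 0.6, 4.7]
grip_width: 0.0386
```

Contact at z = 0.047, as predicted. Now open the gripper slowly and retreat straight up.

{"method": "carry_out", "body": {"targets": [0.045,0,0,0,0,0,0,0.055,0,0,0,0,0,0,0.07,0,0,0,0,0,0,0.085,0,0,0,0,0,0,0.085,0,0,0,0,0,0,0.085,0,0,0,0,0,0,0.085,-0.03,0,0,0,0,0,0.085,-0.08,0,0,0,0,0,0.085,-0.13,0,0,0,0,0,0.085,-0.17,0,0,0,0,0,0.085,-0.18,0,0,0,0,0,0.085,-0.18,0,0,0,0,0]}}

```text
clock: 16.0
tcp_pos: [0.473, -0.3398, 0.2272]
orientation: [1.599, 0.904, -1.598]
contact_force: [-0.1, -0.4, -0.3]
grip_width: 0.0848
```

```bash
python3 - <<'E'
from h import *
import pickle
o,p,_=pose();print(o['clock'],p,o['contact_force'],o['grip_width'])
I=r.camera_info("wrist");im=r.grab_frame("wrist");s=r.grab_frame("scene")
pickle.dump(I,open("w6.pkl","wb"))
q=np.zeros((480,800,3),np.uint8);q[:300,:400]=cv2.resize(im,(400,300));q[:,400:]=cv2.resize(s[250:450,90:257],(400,480),interpolation=2);cv2.imwrite("pics/c6.png",q)
E
```

```text
16.0 [ 0.473  -0.3398  0.2272] [-0.1306 -0.396  -0.2904] 0.08484007030132881
```

View pics/c6.png

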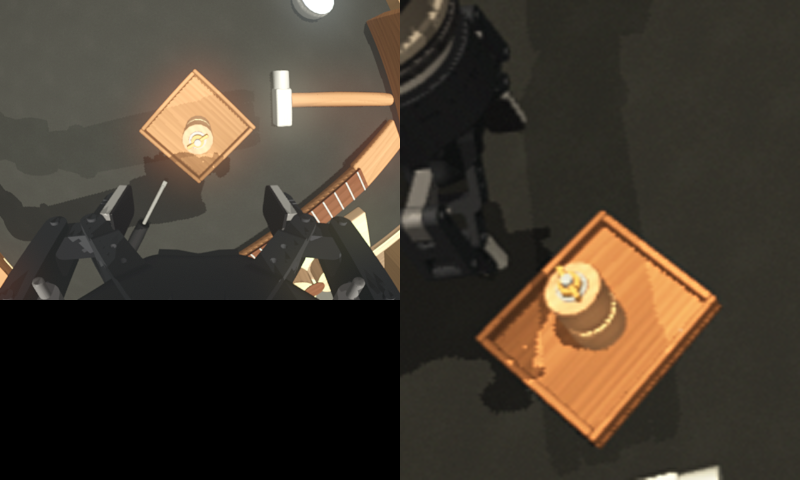

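The clamp stands upright near the middle of the tray: wrist crop (198,140), scene crop foot about (597,328). The gripper is clear of everything, so I'll hand in.

```bash
python3 -c "
from bench import r
print(r.hand_in())"
```

```text
the job is handed in; nothing more can be done
None
```

I turned the stand about 58° by its grip bar to bring the tall clamp to the brass pointer. I then lifted it out there, set it upright in the tray, and handed the job in at about 16 s of the 54 s allowed. No verdict was reported.

- **At the pointer:** the camera views put the clamp at about (0.449, 0.138), against a pointer bearing of about 181° from the axis. It was upright in its pocket.
- **Grasp and lift:** the grip closed at 38.9 mm on the 40 mm clamp. I lifted it 130 mm straight up.
- **Placing:** the foot touched the tray floor at the height I predicted. The last wrist and scene pictures show the clamp upright near the tray centre, released, with the open gripper about 180 mm above where it let go, touching nothing.
- **Disagreements:** the tray-centre estimates differed by about 3 mm between views. One early fix on the clamp across two views was about 13 mm apart, so I measured it again from close by. None of the final checks failed.

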